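Clip a control module under the hooks of its housing

ROBOT

A 6-joint arm with a two-finger parallel gripper is mounted at the origin on the work surface. World frame = base frame: x ahead of the robot, y to its left, z up, the work surface at z = 0. Lengths are in mm, angles in rad, forces in N, time in s.
With the tool pointing down it reaches from about 275 to 825 mm from the base axis. Payload 5.2 kg.
Tool frame: the origin (TCP) lies at the very end of the fingers, on their centre line; the grasp point (between the pads) lies 19 mm behind it; z points along the fingers, y is the line along which they close (so a half turn about z gives the same grasp; the last joint's range is limited). The gripper opens to 93 mm and grips with 3 to 60 N. Pads are 15 mm wide; open, the fingers measure 128 mm over their backs; the gripper's body (75 mm by 188 mm) begins 65 mm behind the grasp point.
Start: joints at [-1.325, 0.259, 1.535, -0, 1.348, -0.203], TCP at [238.657, -495.528, 218.653] pointing down, gripper open.
Joint ranges: [-3.14, 3.14], [-0.91, 2.08], [0.19, 2.58], [-1.22, 4.36], [0.22, 2.71], [-3.12, 3.12]. Speed limits (rad/s): [2.57, 2.57, 3.14, 3.14, 3.14, 3.14].

INTERFACE

Orientations are given as [roll, pitch, yaw] about the fixed x, y, z axes, in that order (R = Rz(yaw) Ry(pitch) Rx(roll)).
In Python, from bench import robot gives the robot as it stands. The module is installed in compiled form; this text tells all that it offers. Calls block until the motion is done:
- robot.move_ptp(position, orientation): joint-space move of the TCP to a pose.
- robot.move_linear(position, ori=None, speed=150, f_stop=None): straight line of the TCP; ori=None keeps the orientation; speed is the mean speed in mm/s. With f_stop (N) it stops when the force on the tool has changed by that much, and returns True; else False.
- robot.move_j(angles): joint-space move.
- robot.move_gripper(opening): opening from 0.0 (shut) to 1.0 (fully open); the grip force is fixed at half the most; returns when the fingers have stopped.
- robot.sleep(seconds).
- robot.inverse_kinematics(position, orientation): joint angles nearest the present ones, or None.
- robot.get_image(name): name is "side" or "top"; returns a dict with "img" (400x640x3 uint8, blue, green, red), "fovy" (degrees; the focal length in pixels is half the picture's height over the tangent of half this angle, whatever the lens; pixels are square), "cx", "cy" (the principal point, pixels), "k1" (the pictures are not rectified: a ray, as slopes to the right and down, at radius r is drawn at 1 + k1 r^2 times it, then the intrinsics apply), "eye" and "orientation" of the camera in the world. Camera axes: x right, y down, z forward; pixel columns grow to the right and rows downward; lengths in mm; the calibration is good to about 2 mm. A picture is of the moment at which its call begins. There is no depth.
A pose or a line that the arm cannot do raises robot.MotionError and nothing moves.
- robot.hand_in(): hands the job in; it is judged then, once.
Readings, each from a call of its own:
- robot.current_t(): time.
- robot.current_qpos(): joint angles.
- robot.current_joint_vel(): joint speeds.
- robot.current_joint_efforts(): joint torques, N m.
- robot.current_tcp_pos(): TCP position.
- robot.current_eef_rot(): TCP orientation.
- robot.current_contact_force(): force on the tool from outside, world axes, zero at the start.
- robot.current_ft_torque(): the same for the moment, N m.
- robot.current_gripper_width(): opening from 0.0 (shut) to 1.0 (fully open).
- robot.current_finger_force(): force on a finger pad.
Only numpy, scipy, OpenCV 4.12 (cv2) and the standard library are available. Lean on these libraries where they do the work, as an engineer would, in place of code of your own. Each camera call takes 0.05 s, during which the arm holds its last target. There are 200 camera calls.

TASK

Fit the loose control module into the empty charcoal housing on the aluminium nest, heat sink up: hold it tilted and slide the edge with the row of white plug sockets under the two fixed hooks until it meets their stops, then bring the opposite edge down and press it until both spring snaps have closed over it and the module lies flat on the ribs. Do not force it, let go of it, and leave the tray, the screwdriver and the jar where they are.

Things in the scene. Friction and masses are not known exactly. Their poses are not given: they have to be found in the camera images.
- module: Loose control module, 0.22 to 0.42 kg: flat cream carrier 90 (x) by 150 (y) by 5 mm with a green circuit board on top. Origin: centre of underside; z: out of the component side. Five white plug sockets, 12 mm tall, stand in a row at x = -25 mm: the long edge beside them (x = -45 mm) is the socket edge. Other parts but the heat sink are up to 24 mm tall. Starts flat on a black mat 3 mm thick.
- heat_sink (a point): Top centre of the module's finned aluminium heat sink, a rigid block in its middle, 26 mm (x) by 54 mm (y), from the carrier's top to 40 mm above it; this point is module (0, 0, 45) mm. The place to grip, across module x. Beside it in x the board is bare for 20 mm or more where |y| is under 25 mm. Axes as the module's.
- socket_edge (a point): Middle of the module's socket edge, on the underside: module (-45, 0, 0) mm. Axes as the module's. The outer 14 mm along this edge are bare: they go under the hooks.
- free_edge (a point): Middle of the module's other long edge, on the underside: module (45, 0, 0) mm. Axes as the module's. The outer 19 mm along this edge are bare carrier (or nearly), 5 mm thick: a closed fingertip can press there, in the middle or near either snap.
- nest: Fixed aluminium plate, 200 (x) by 280 (y) by 15 mm, with four grey posts 25 mm tall. Origin: centre of its underside, on the table; z up. On it lies the charcoal housing, face down, open upwards, 122 by 240 mm, walls to z = 33 mm, held by two end clamps (to z = 42 mm): parallel to the plate, but up to 18 mm towards +x or -x of its centre. This shift, u below, is not reported.
- snap_left (a joint): Bend of the spring snap at nest y = 50 mm: 0 closed, up to about 0.2 rad while an edge passes. An arm 16 mm wide, inner face at x = 46.5 mm + u; its barb reaches in to x = 42 mm + u, underside at z = 37.2 mm, with a steep ramp up and outwards from z = 39 to 48 mm. A free edge lowered to about 5 degrees of tilt lands on the ramp; pressed down, up to 15 N per snap, it bends the arm and is caught.
- snap_right (a joint): The same for the snap at nest y = -50 mm; both are at the +x side of the housing. Between the hooks' stop faces and the snap arms there are 92.5 mm for the 90 mm module.
- hooks (a point): Nest point (-46, 0, 31) mm, axes as the nest's. Two rigid hooks 26 mm wide at y = +-50 mm, on the -x side: stop faces at x = -46 mm + u, lips reaching 9 mm from there to +x, undersides flared from z = 38.5 mm at the stop to 43 mm at the tip, tops at 47 mm. The module does not go in flat: tilted 15 to 25 degrees, socket edge low, it slides on or just over the ribs under the lips to the stops.
- seat (a point): Nest point (0, 0, 31) mm, axes as the nest's. Fitted, the module's origin is here, but shifted by u (within 1.5 mm) in x and within 3.5 mm in y, axes parallel. Four rigid ribs along x (from x = -46 to 40 mm, + u, at y = +-24 and +-68 mm) carry its underside at this height; locators at y = +-78.5 mm (x = -40 to -5 mm, + u, tops at z = 36 mm) bound it sideways.
- parts_tray: Bystander: loose blue tray 100 by 160 by 60 mm with one divider, open on top. Origin: centre of its underside.
- driver: Bystander: inline screwdriver with yellow barrel, about 250 mm long and 33 mm thick, lying along its x. Origin: on the table under its barrel.
- grease_jar: Bystander: white jar 60 mm across and 70 mm tall. Origin: centre of its underside.
Not all that is in view belongs to the job. Of the things that look like the module, the middle-sized one is meant.

How it is judged:
By the outcome, as a careful person would: the job done as asked, in the order asked, and still so for the second after the job is handed in, with the robot touching nothing.
It also fails if it takes over 70 s, if anything falls off the work surface, if the arm or the gripper's body presses on something with over 40 N, if the wrist force passes 120 N, or if a joint passes its speed limit or range.

## Working session

There is one attempt and no reset: what is moved stays moved. The work goes in short steps, each a Python script; the robot and the scene stay as the last script left them, time stands still between calls to the robot, and variables do not carry over. Pictures are saved under pics/ and viewed, at most 10 in all, crops included, and the job is handed in when it is done.

```bash
mkdir -p pics; cat > h.py <<'E'
import numpy as np, cv2
from scipy.spatial.transform import Rotation as R
from bench import robot
def K(c):
    f=200/np.tan(np.radians(c["fovy"])/2)
    return f,c["cx"],c["cy"],c["k1"]
def rot(o): return R.from_euler('xyz',o).as_matrix() if np.size(o)==3 else np.array(o)
def ray(c,p):
    f,cx,cy,k=K(c); d=np.array([(p[0]-cx)/f,(p[1]-cy)/f]); s=d.copy()
    for _ in range(30): s=d/(1+k*(s@s))
    v=rot(c["orientation"])@np.array([s[0],s[1],1.]); return np.array(c["eye"],float),v/np.linalg.norm(v)
def onz(c,p,z):
    e,v=ray(c,p); return e+v*(z-e[2])/v[2]
def tri(obs):
    A=np.zeros((3,3));b=np.zeros(3)
    for c,p in obs:
        e,v=ray(c,p);M=np.eye(3)-np.outer(v,v);A+=M;b+=M@e
    return np.linalg.solve(A,b)
def proj(c,X):
    f,cx,cy,k=K(c); q=rot(c["orientation"]).T@(np.array(X,float)-np.array(c["eye"]))
    s=q[:2]/q[2]; s=s*(1+k*(s@s)); return s*f+[cx,cy]
def snap(n,name):
    c=robot.get_image(n); cv2.imwrite(f"pics/{name}.png",c["img"]); import pickle; pickle.dump(c,open(f"{name}.pkl","wb")); return c
def load(name):
    import pickle; return pickle.load(open(f"{name}.pkl","rb"))
E
python3 - <<'E'
from h import *
for n in("side","top"):
    c=snap(n,n+"0"); print({k:v for k,v in c.items() if k!="img"})
print(robot.current_t(),robot.current_eef_rot())
a=cv2.imread("pics/side0.png");b=cv2.imread("pics/top0.png")
E
```

```text
{'fovy': 56.85991621986679, 'cx': 322.0177886809138, 'cy': 202.2570696317148, 'k1': -0.050792852446451396, 'eye': array([ 563.0567381 , -721.08714274,  721.46416149]), 'orientation': array([-2.33950362, -0.018285  ,  0.03241842])}
{'fovy': 54.92686034034732, 'cx': 322.2188773330991, 'cy': 202.07178405227617, 'k1': -0.030761664230330697, 'eye': array([ 439.36200578,  -68.40907001, 1021.9774385 ]), 'orientation': array([-3.00693774e+00,  2.09747506e-03, -1.59111086e+00])}
0.1 [-3.14001361e+00 -3.04275199e-04  4.48812301e-01]
```

View pics/side0.png

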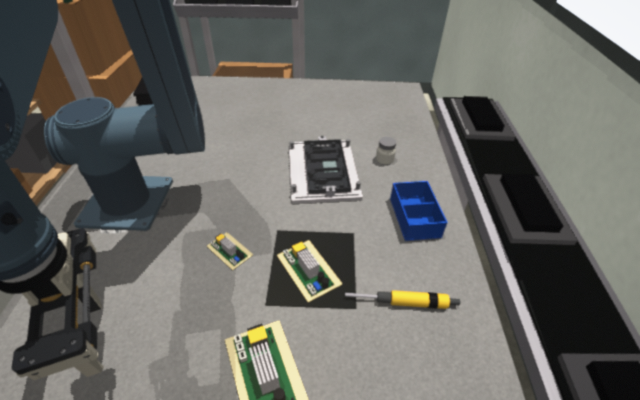

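View pics/top0.png

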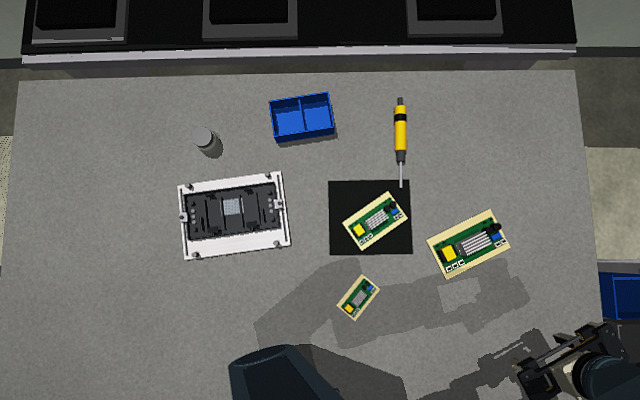

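Side: module lookalikes at (229,250), (310,268) and (266,362). Top: small one at (358,297), one on the mat at (375,222), large one at (468,243). The one on the black mat is middle-sized, so it should be the one meant. The nest is at top (235,216) / side (325,168). I'll confirm in crops.

```bash
python3 - <<'E'
from h import *
def crop(im,x,y,w,h,s):
    o=cv2.resize(im[y:y+h,x:x+w],None,fx=s,fy=s,interpolation=cv2.INTER_CUBIC)
    for i in range(0,w,10):
        cv2.line(o,(i*s,0),(i*s,6),(0,0,255),1); cv2.putText(o,str(x+i),(i*s,16),0,.35,(0,0,255),1)
    for j in range(0,h,10):
        cv2.line(o,(0,j*s),(6,j*s),(0,0,255),1); cv2.putText(o,str(y+j),(8,j*s+4),0,.35,(0,0,255),1)
    return o
t=load("top0")["img"];s=load("side0")["img"]
a=crop(t,335,185,80,70,7); b=crop(s,272,230,75,75,7)
cv2.imwrite("pics/m1.png",np.hstack([cv2.resize(a,(400,350)),cv2.resize(b,(400,400))[:350]]) if 0 else a)
cv2.imwrite("pics/m2.png",b)
cv2.imwrite("pics/n1.png",crop(t,172,165,125,100,6))
cv2.imwrite("pics/n2.png",crop(s,283,130,85,78,7))
E
```

```text
(no output)
```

View pics/m1.png

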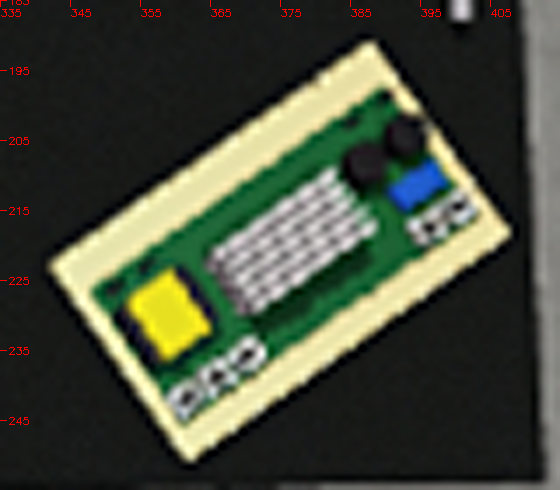

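View pics/m2.png

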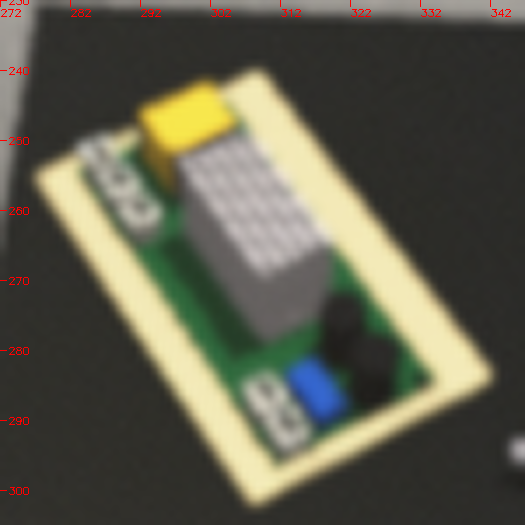

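View pics/n1.png

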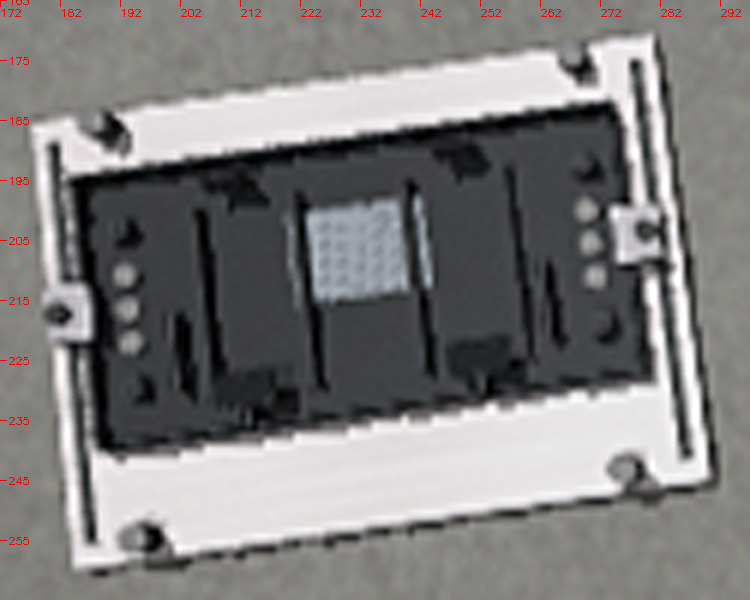

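View pics/n2.png

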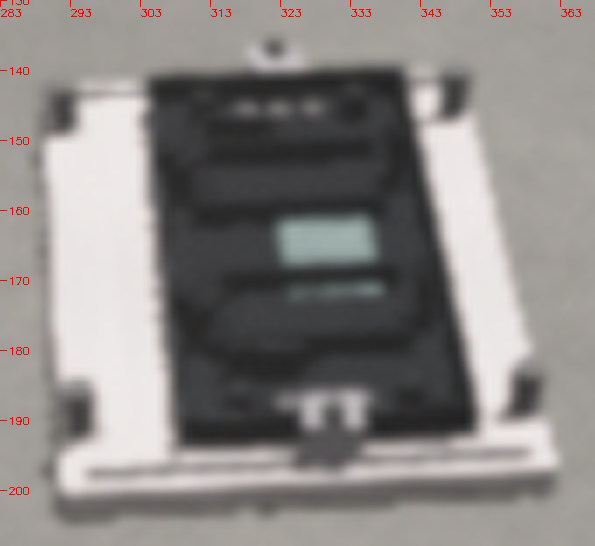

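The crop confirms it: the module on the mat has its sockets along the edge (408,218)–(362,251) in the top view, with yellow at the C end. In the nest crop the locators and the wider hooks are toward the bottom, so nest +x points up in the picture (world +x), and u > 0.

```bash
cat > fit.py <<'E'
from h import *
from scipy.optimize import least_squares
T=load("top0");S=load("side0")
f=lambda p,s,o:(np.array(p,float)+.5)/s-.5+np.array(o)
mt=[f(p,7,(335,185)) for p in[(372,40),(512,233),(190,462),(50,265)]]  # A B C D
ms=[f(p,7,(272,230)) for p in[(493,375),(255,505),(35,178),(260,68)]]
nt=[f(p,6,(172,165)) for p in[(655,33),(718,485),(75,572),(30,125)]]
ht=[f(p,6,(172,165)) for p in[(615,103),(655,378),(100,452),(72,180)]]
ns=[f(p,7,(283,130)) for p in[(58,490),(557,462)]]
print("mod tri",[tri([(T,a),(S,b)]).round(1).tolist() for a,b in zip(mt,ms)])
print("nest tri",[tri([(T,nt[1]),(S,ns[0])]).round(1).tolist(),tri([(T,nt[0]),(S,ns[1])]).round(1).tolist()])
# heat sink top corners
hs_t=[f(p,7,(335,185)) for p in[(333,170),(378,228),(250,313),(212,248)]]
hs_s=[f(p,7,(272,230)) for p in[(330,240),(265,275),(180,160),(245,138)]]
print("hs tri",[tri([(T,a),(S,b)]).round(1).tolist() for a,b in zip(hs_t,hs_s)])
def W(p,L): 
    c,s=np.cos(p[2]),np.sin(p[2]); L=np.array(L,float)
    return np.c_[p[0]+c*L[:,0]-s*L[:,1],p[1]+s*L[:,0]+c*L[:,1],L[:,2]]
def fit(sets,p0):
    r=lambda p:np.concatenate([(proj(c,X)-o) for c,L,O in sets for X,o in zip(W(p,L),O)])
    s=least_squares(r,p0); return s.x,np.abs(s.fun).max(),r(s.x).reshape(-1,2).round(1).tolist()
def Q(a,b,z): return [(a,-b,z),(-a,-b,z),(-a,b,z),(a,b,z)]
mc=np.array([onz(T,p,8) for p in mt]); d=mc[0]-mc[1]; p0=[*mc[:,:2].mean(0),np.arctan2(d[1],d[0])]
print("p0",p0, "sizes",[np.linalg.norm(mc[i]-mc[i-1]) for i in range(4)])
for n,q in(("both",[(T,Q(45,75,8),mt),(S,Q(45,75,8),ms)]),("top",[(T,Q(45,75,8),mt)]),("side",[(S,Q(45,75,8),ms)]),
  ("hs",[(T,Q(13,27,48),hs_t),(S,Q(13,27,48),hs_s)])): print(n,*fit(q,p0))
Nn=Q(100,140,15); nc=np.array([onz(T,p,15) for p in nt]); d=nc[0]-nc[1]; p0=[*nc[:,:2].mean(0),np.arctan2(d[1],d[0])]
for n,q in(("nboth",[(T,Nn,nt),(S,Nn[1:2]+Nn[:1],[ns[0],ns[1]])]),("ntop",[(T,Nn,nt)]),("nside",[(S,Nn[1:2]+Nn[:1],ns)])): print(n,*fit(q,p0))
print("house",*fit([(T,Q(61,120,33),ht)],p0))
E
python3 fit.py
```

```text
mod tri [[605.6, -244.8, 7.1], [530.9, -294.9, 5.5], [447.2, -170.0, 4.9], [522.3, -119.3, 8.2]]
nest tri [[464.8, 13.9, 16.5], [663.8, 39.7, 17.4]]
hs tri [[551.4, -221.7, 45.8], [530.6, -237.0, 46.5], [500.3, -189.7, 43.3], [522.7, -177.3, 41.0]]
p0 [np.float64(525.7233558790233), np.float64(-207.09733352229628), np.float64(0.5865627754718445)] sizes [np.float64(150.49457996922618), np.float64(90.0423257125508), np.float64(150.00079243873722), np.float64(90.20089889348856)]
both [ 526.60703057 -207.65022338    0.59065983] 0.6099336744030097 [[0.1, -0.3], [0.2, -0.4], [0.2, -0.3], [0.3, -0.3], [-0.2, -0.1], [-0.3, -0.5], [-0.3, -0.6], [-0.4, 0.4]]
top [ 525.72044603 -207.09591631    0.58860665] 0.11182143690507473 [[-0.1, 0.0], [-0.0, -0.0], [-0.0, -0.0], [0.1, -0.0]]
side [ 527.29658474 -208.28751588    0.59216014] 0.6068387609922752 [[0.2, 0.1], [0.0, -0.3], [-0.0, -0.4], [-0.2, 0.6]]
hs [ 526.25242773 -207.45220518    0.5802739 ] 1.8074919478965512 [[0.6, -0.5], [0.1, -0.4], [1.1, -0.5], [0.6, 0.3], [0.0, -0.1], [-0.7, -0.3], [-0.3, -0.5], [0.2, -1.8]]
nboth [5.47135242e+02 1.66760106e+02 1.25109710e-01] 0.6701892949574528 [[-0.1, 0.2], [-0.6, -0.7], [0.1, 0.3], [0.3, -0.1], [-0.2, 0.1], [-0.1, 0.5]]
ntop [5.46972235e+02 1.66499767e+02 1.23699694e-01] 0.538624596006116 [[0.0, 0.3], [-0.5, -0.5], [0.1, 0.3], [0.4, -0.1]]
nside [5.46427976e+02 1.67817657e+02 1.33059276e-01] 0.027974501871938173 [[0.0, -0.0], [-0.0, 0.0]]
house [5.55464987e+02 1.66171393e+02 1.20702326e-01] 0.7067406089367978 [[0.5, -0.4], [-0.3, 0.0], [-0.2, 0.7], [0.0, -0.4]]
```

```bash
cat >> h.py <<'E'
MOD=(526.6,-207.6,.590); NEST=(547.0,166.6,.1245); U=8.5; ZT=14.
Rt=np.array([[0,1,0],[1,0,0],[0,0,-1.]])
def tcp(x,y,z,th,tilt,local=(0,0,0),off=(0,0,ZT)):
    """module posed so that its local point sits at x,y,z; returns tool pose; off = TCP in module frame"""
    M=R.from_euler('z',th).as_matrix()@R.from_euler('y',-np.radians(tilt)).as_matrix()
    p=np.array([x,y,z])+M@(np.array(off,float)-np.array(local,float))
    return p.tolist(),R.from_matrix(M@Rt).as_euler('xyz').tolist()
def nest(x,y,z):
    c,s=np.cos(NEST[2]),np.sin(NEST[2]); return NEST[0]+c*x-s*y,NEST[1]+s*x+c*y,z
def edge(x,z,tilt,y=0.):  # module with socket edge (underside) at nest x+U, z
    return tcp(*nest(x+U,y,z),NEST[2],tilt,(-45,0,0))
def st(m=""): print(m,round(robot.current_t(),2),np.round(robot.current_tcp_pos(),1),"F",np.round(robot.current_contact_force(),1),"M",np.round(robot.current_ft_torque(),2),"w",round(robot.current_gripper_width(),3))
E
python3 - <<'E'
from h import *
x,y,th=MOD
robot.move_gripper(.42)
robot.move_ptp(*tcp(x,y,103,th,0)); st()
hit=robot.move_linear(*tcp(x,y,3,th,0),speed=80,f_stop=8); st(hit)
if not hit:
    robot.move_gripper(0); st("grip"); print(robot.current_finger_force())
    robot.move_linear(*tcp(x,y,103,th,0),speed=100); st("lift")
    robot.move_ptp(*edge(-28,100,17)); st("hover")
    snap("top","top1"); snap("side","side1")
E
```

```text
2.64 [ 526.5 -208.6  117.3] F [-0.3  0.2 -0.3] M [ 0.   -0.11 -0.01] w 0.42
False 4.04 [ 527.1 -207.9   17.6] F [-0.5  0.2 -0.1] M [-0.01 -0.1  -0.02] w 0.421
grip 4.42 [ 526.9 -207.7   17.4] F [-0.1  0.4  2.2] M [ 0.05 -0.12 -0.13] w 0.283
29.997672736644745
lift 5.57 [ 526.1 -207.3  116.2] F [ 1.   0.2 -3.6] M [ 0.   -0.11  0.03] w 0.277
hover 6.97 [566.5 168.3 126.4] F [-0.2 -0.  -3.8] M [-0.12  0.3   0.03] w 0.28
```

```bash
python3 - <<'E'
from h import *
c=load("side1"); t=load("top1")
a=cv2.resize(c["img"][60:210,250:400],None,fx=2.66,fy=2.66,interpolation=cv2.INTER_CUBIC)
b=cv2.resize(t["img"][130:280,160:310],None,fx=2.66,fy=2.66,interpolation=cv2.INTER_CUBIC)
cv2.imwrite("pics/hov.png",np.hstack([a,b])); print(a.shape)
# expected corner pixels of held module
M=R.from_euler('z',NEST[2]).as_matrix()@R.from_euler('y',-np.radians(17)).as_matrix()
e=np.array(nest(-28+U,0,100))
for l in[(45,-75,5),(-45,-75,5),(-45,75,5),(45,75,5)]:
    X=e+M@(np.array(l)-[-45,0,0]); print(l,((proj(c,X)-[250,60])*2.66).round(),((proj(t,X)-[160,130])*2.66+[399,0]).round())
E
```

```text
(399, 399, 3)
(45, -75, 5) [264. 237.] [638. 128.]
(-45, -75, 5) [179. 261.] [655. 226.]
(-45, 75, 5) [169. 181.] [490. 250.]
(45, 75, 5) [245. 159.] [471. 152.]
```

View pics/hov.png

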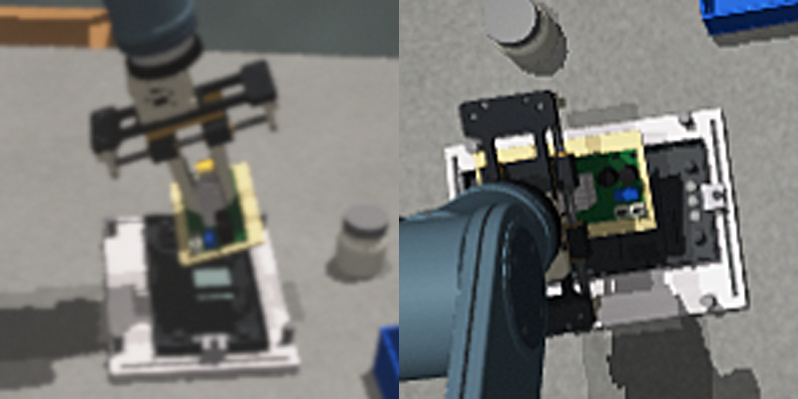

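The held module sits where I predicted. Right corners: side (263,242)/(181,264) seen against (264,237)/(179,261) expected; top (641,131)/(655,226) against (638,128)/(655,226). Sockets are low and toward the robot (nest -x). Next: lower it and slide it in.

```bash
python3 - <<'E'
from h import *
robot.move_linear(*edge(-28,45,17),speed=80); st("above")
h=robot.move_linear(*edge(-28,31.3,17),speed=25,f_stop=5); st(("down",h))
p=np.array(robot.current_tcp_pos()); e=np.array(edge(-28,31.3,17)[0]); print("dz over target",p-e)
if p[2]-e[2]<2:
    z=31.5+max(0,min(1.,p[2]-e[2]))
    robot.move_linear(*edge(-28,z,17),speed=15)
    h=robot.move_linear(*edge(-52,z,17),speed=25,f_stop=7); st(("slide",h))
    d=np.array(robot.current_tcp_pos())-np.array(edge(-46,z,17)[0]); c,s=np.cos(NEST[2]),np.sin(NEST[2])
    print("nest-frame dev from U-stop",c*d[0]+s*d[1],-s*d[0]+c*d[1],d[2])
E
```

```text
above 7.92 [566.8 169.   72. ] F [ 0.1 -0.8 -4.3] M [-0.06  0.2   0.01] w 0.278
('down', True) 8.51 [566.  169.   57.4] F [ 0.1 -0.1  5.7] M [-0.05  0.1   0.02] w 0.277
dz over target [-0.3247452  -0.0106719  -0.47347328]
('slide', True) 9.51 [551.8 167.2  58. ] F [ 2.5  1.1 -2.1] M [ 0.07 -0.4   0.01] w 0.279
nest-frame dev from U-stop 3.407014253756185 -0.010665561693751324 0.002512538175047041
```

```bash
python3 - <<'E'
from h import *
c,s=np.cos(NEST[2]),np.sin(NEST[2])
st("now")
for x in(-43.5,-45,-46.5,-48):
    h=robot.move_linear(*edge(x,31.6,17),speed=10,f_stop=12); st((x,h))
    d=np.array(robot.current_tcp_pos())-np.array(edge(-46,31.6,17)[0]); print("dev",(c*d[0]+s*d[1]).round(2),(-s*d[0]+c*d[1]).round(2),d[2].round(2))
    F=robot.current_contact_force()
    if h or F[0]*c+F[1]*s>8: break
E
```

```text
now 9.51 [551.8 167.2  58. ] F [ 2.5  1.1 -2.1] M [ 0.07 -0.4   0.01] w 0.279
(-43.5, False) 9.79 [551.8 167.2  58.6] F [ 4.2  0.1 -3.7] M [ 0.07 -0.58 -0.02] w 0.274
dev 3.37 -0.05 0.43
(-45, False) 10.09 [551.6 167.1  58.8] F [ 9.1  1.7 -7.7] M [ 0.25 -1.49  0.1 ] w 0.276
dev 3.16 -0.07 0.68
```

```bash
sed -i 's/U=8.5/U=10.2/' h.py; python3 - <<'E'
from h import *
c,s=np.cos(NEST[2]),np.sin(NEST[2])
def q(t,z): return edge(-46+5*np.sin(np.radians(t)),z,t)
robot.move_linear(*q(17,31.4),speed=10); st("17")
for t in(14,11,9,8,7,6,5,4):
    h=robot.move_linear(*q(t,31.2),speed=15,f_stop=10); st((t,h))
    print(np.round(np.array(robot.current_tcp_pos())-q(t,31.2)[0],1))
    if h or robot.current_contact_force()[2]>6: break
snap("side","side2"); snap("top","top2")
E
```

```text
17 10.46 [551.8 167.2  58. ] F [ 4.3  0.3 -4. ] M [ 0.01 -0.62  0.02] w 0.273
(14, False) 10.78 [553.  167.2  55.7] F [ 4.1 -0.4 -2.3] M [-0.19 -0.69 -0.05] w 0.282
[ 0.3 -0.1  0. ]
(11, False) 11.08 [554.  167.3  53.7] F [ 5.1 -1.4 -0.9] M [-0.25 -0.76 -0.06] w 0.276
[ 0.4 -0.1  0.1]
(9, False) 11.34 [554.5 167.4  52.2] F [ 5.4 -0.9 -1.9] M [-0.27 -0.89  0.01] w 0.278
[ 0.3 -0.1  0.2]
(8, False) 11.59 [554.8 167.5  51.6] F [ 5.2 -1.1 -3. ] M [-0.31 -0.99  0.03] w 0.279
[ 0.3 -0.1  0.2]
(7, False) 11.84 [555.1 167.5  50.8] F [ 6.  -0.6 -2.9] M [-0.28 -1.1   0.05] w 0.281
[ 0.4 -0.1  0.3]
(6, False) 12.09 [555.3 167.6  50.2] F [ 4.7 -0.7 -0.3] M [-0.3  -1.09  0.05] w 0.281
[ 0.3 -0.   0.3]
(5, False) 12.34 [555.5 167.6  49.6] F [ 3.5 -1.1  2.4] M [-0.3  -1.07 -0.02] w 0.278
[ 0.3 -0.   0.5]
(4, False) 12.59 [555.5 167.7  49.7] F [-0.2 -1.9 10.4] M [-0.28 -0.81 -0.01] w 0.281
[0.1 0.  1.4]
```

```bash
python3 - <<'E'
from h import *
robot.move_gripper(.42); st("open")
off=(0,0,ZT+75)
p,o=robot.current_tcp_pos(),robot.current_eef_rot()
z=R.from_euler('xyz',o).as_matrix()[:,2]
robot.move_linear((np.array(p)-75*z).tolist(),speed=100); st("up")
robot.move_gripper(0)
po=[np.pi,0,NEST[2]]
robot.move_ptp(list(nest(36+U-.5,0,75)),po); st("over")
snap("top","top3"); snap("side","side3")
h=robot.move_linear(list(nest(36+U-.5,0,36)),po,speed=20,f_stop=10); st(("touch",h))
E
```

```text
open 13.17 [554.7 167.7  47.8] F [ 0.5  0.3 -0.9] M [-0.09 -0.09  0.  ] w 0.418
up 14.06 [549.2 167.  122. ] F [-0.9  1.1 -0.5] M [-0.03 -0.04 -0.03] w 0.419
over 16.23 [592.3 172.3  75.1] F [-0.5  0.6  0.4] M [0.03 0.02 0.01] w 0.007
('touch', True) 17.74 [592.4 172.3  44.2] F [-0.8 -0.7  6. ] M [-0.01  0.21 -0.03] w 0.006
```

```bash
python3 - <<'E'
from h import *
po=[np.pi,0,NEST[2]]
for z in(42,40,38.5,37.5,36.5,36,35.5,35):
    h=robot.move_linear(list(nest(36+U-.5,0,z)),po,speed=10,f_stop=35); st((z,h))
    if robot.current_contact_force()[2]>42: break
E
```

```text
(42, False) 18.02 [592.5 172.3  43.9] F [-5.5 -0.7 12.2] M [-0.09  0.8   0.02] w 0.006
(40, False) 18.38 [592.2 172.3  39.7] F [ 1.  -0.   0.1] M [0.   0.01 0.02] w 0.006
(38.5, False) 18.68 [592.2 172.2  38.1] F [0.3 1.2 0.4] M [ 0.06 -0.01 -0.04] w 0.008
(37.5, False) 18.93 [592.3 172.3  37.4] F [ 0.4 -0.   0.2] M [0.06 0.   0.01] w 0.006
(36.5, False) 19.18 [592.3 172.3  36.4] F [0.  0.7 0.4] M [ 0.01  0.01 -0.02] w 0.001
(36, False) 19.43 [592.4 172.3  36.3] F [-1.6  0.   3.4] M [-0.06  0.19 -0.04] w 0.004
(35.5, False) 19.68 [592.4 172.3  36.3] F [-1.3 -0.7  5.6] M [-0.07  0.39  0.03] w 0.007
(35, False) 19.93 [592.5 172.3  36.2] F [-2.9 -0.6  9.6] M [-0.08  0.65 -0.  ] w 0.004
```

```bash
python3 - <<'E'
from h import *
po=[np.pi,0,NEST[2]]
robot.move_linear(list(nest(36+U-.5,0,50)),po,speed=60)
for y in(23,-23):
    robot.move_linear(list(nest(36+U-.5,y,50)),po,speed=60)
    robot.move_linear(list(nest(36+U-.5,y,39)),po,speed=30)
    h=robot.move_linear(list(nest(36+U-.5,y,34)),po,speed=8,f_stop=5); st((y,"touch",h))
    h=robot.move_linear(list(nest(36+U-.5,y,33)),po,speed=8,f_stop=18); st((y,"press",h))
    robot.move_linear(list(nest(36+U-.5,y,50)),po,speed=60)
robot.move_linear(list(nest(36+U-.5,0,110)),po,speed=100)
robot.move_ptp([300,-350,250],[np.pi,0,.3]); st("away")
t=snap("top","top4"); c=snap("side","side4")
a=cv2.resize(c["img"][130:210,285:365],(399,399),interpolation=cv2.INTER_CUBIC)
b=cv2.resize(t["img"][165:265,180:280],(399,399),interpolation=cv2.INTER_CUBIC)
cv2.imwrite("pics/fin.png",np.hstack([a,b]))
E
```

```text
(23, 'touch', True) 21.82 [589.6 195.2  36.3] F [-0.6  0.   4.4] M [0.06 0.09 0.05] w 0.004
(23, 'press', True) 22.11 [589.6 195.1  36.3] F [-1.3 -0.1  6.3] M [-0.01  0.17  0.03] w 0.003
(-23, 'touch', True) 24.38 [595.4 149.5  36.3] F [-1.3 -0.7  5.1] M [-0.01  0.12  0.01] w 0.005
(-23, 'press', True) 24.67 [595.4 149.4  36.3] F [-0.4 -0.4  6.1] M [0.   0.22 0.04] w 0.005
away 28.05 [ 300.4 -349.6  249.8] F [ 1.   0.7 -1. ] M [ 0.06 -0.01  0.02] w 0.004
```

View pics/fin.png

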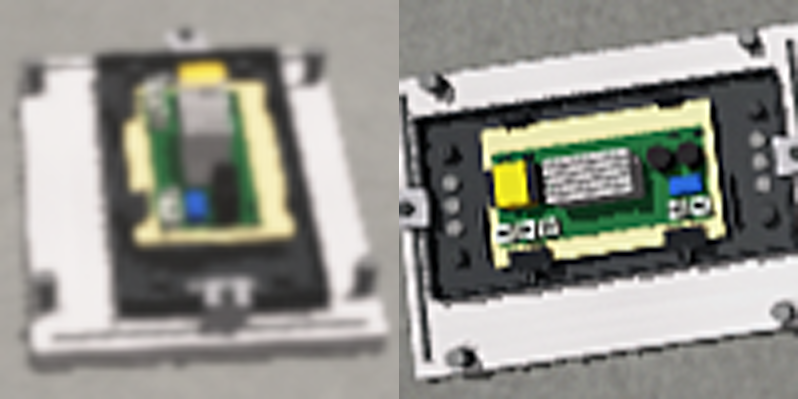

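The picture shows the module flat in the housing. Hooks cover the socket edge at (530,262) and (688,243), and the snap barbs sit over the free edge at (518,118) and (672,103). The edge probes at 36.3 mm on both sides, and the carrier top should be at 36 mm.

```bash
python3 -c "
from bench import robot
print(robot.hand_in())"
```

```text
the job is handed in; nothing more can be done
None
```

The module is fitted in the housing under both hooks, with both snaps closed over its free edge and the gripper clear of it. It lies flat, and I handed the job in at about 28 s.

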